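Load the roller feed at the woodcraft table

TASK

Swing the steel stop arm fully across the low end of the sloped roller feed. Then set the long pine box gently, lengthwise and upright, on the rollers at the top end, let go and let it roll down by itself to the stop; when it has come to rest, set the short pine box on the top end in the same way so that it rolls down against the long one. Leave both resting there and leave the loose branches and the hammer where they lie.

Things in the scene. Friction and masses are not known exactly. Their poses are not given: they have to be found in the camera images.
- feeder: gravity roller feed fixed to the table: plywood base 400 x 150 x 10 mm carrying a sloped lane of 13 free-turning grey rollers, 20 mm thick, 28 mm apart, lane x = -168 to +168 mm. A box released at the top end rolls off at once, slowly (about 0.2 m/s). Origin: centre of the base's underside; +x along the lane towards the low end.
- lane: the roller lane, sloping down 0.12 rad along its +x. Origin on the plane of the roller tops at mid-length (72 mm over the table), midway between the guides; x downhill, y across, z square to the rollers. Aluminium side guides, 6 mm thick, stand 14 mm above the roller tops, 70 mm clear between them, ending at x = +-190 mm.
- load (a point): point on the roller tops on the lane's centre line at the top end (lane x = -125 mm): a good place for the middle of a box's underside when setting it down; it must be let go while its middle is in the top end (lane x below -60 mm).
- stop_line (a point): point on the roller tops on the lane's centre line (lane x = +150 mm), where the near face of the closed stop arm holds a box's leading face.
- stop_arm (a joint): angle of the steel stop arm about lane z, axis at lane x = 158, y = -55 mm. 0: parked outside the guide, pointing uphill; 1.57: fully closed at its limit, pointing along lane +y. Closes clockwise seen from above; stiff (0.05 N m friction), stays where left. Bar 128 x 16 x 20 mm, its top 40 mm above the roller tops; pin 112 mm from the axis.
- stop_pin (a point): centre of the top end of the upright round black pin (16 mm thick, standing 55 mm above the bar, along lane z) on the stop arm's free end; take it here to swing the arm.
- long_box: lidded pine box with two small brass hinges, 120 long x 56 wide x 75 mm high, about 0.4 kg. Origin: centre of the underside; x along its length, y across, z up. Grip it across its 56 mm width.
- short_box: the same kind of pine box but 80 long x 56 wide x 75 mm high, about 0.3 kg. Origin: centre of the underside; x along its length, y across, z up.
- branch1: loose bent branch about 190 mm long, 22 mm thick, lying on the table; leave alone. Origin under its middle.
- branch2: loose bent branch about 235 mm long, 26 mm thick, lying on the table; leave alone. Origin under its middle.
- branch3: loose bent branch about 160 mm long, 20 mm thick, lying on the table on the robot side of the feed; leave alone. Origin under its middle.
- mallet: hammer lying on the table near the robot; leave alone. Origin under it.
Mind the look-alikes: they are no part of the job. Leave any purple look-alike of the long_box alone. Leave any pink or red look-alike of the short_box alone.

How it is judged:
On the way, in this order (a step that is already met when the one before it is completed fails the run):
1. the stop arm is fully across the lane (over 1.48 rad) (value of joint stop_arm above 1.48 rad), for 0.2 s.
2. the long box is let go, upright and lengthwise on the rollers at the top end (its middle above lane x = -60 mm) (value of joint stop_arm above 1.48 rad and y of long_box in the frame of lane between -0.012 and 0.012 m and z of long_box in the frame of lane between -0.006 and 0.006 m and angle between the x axis of long_box and the x axis of lane, either way round below 0.15 rad and angle between long_box's own z axis and vertical below 0.3 rad and x of long_box in the frame of lane below -0.06 m and contact force between the fingers and long_box below 0.05 N), for 0.02 s.
3. the long box has rolled to the stop arm and rests there (value of joint stop_arm above 1.48 rad and y of long_box in the frame of lane between -0.012 and 0.012 m and z of long_box in the frame of lane between -0.006 and 0.006 m and angle between the x axis of long_box and the x axis of lane, either way round below 0.15 rad and angle between long_box's own z axis and vertical below 0.3 rad and x of long_box in the frame of lane between 0.08 and 0.096 m and linear speed of long_box below 0.02 m/s), for 0.2 s.
4. the short box is let go, upright and lengthwise on the rollers at the top end (its middle above lane x = -60 mm) (all of step 3 and y of short_box in the frame of lane between -0.012 and 0.012 m and z of short_box in the frame of lane between -0.006 and 0.006 m and angle between the x axis of short_box and the x axis of lane, either way round below 0.15 rad and angle between short_box's own z axis and vertical below 0.3 rad and x of short_box in the frame of lane below -0.06 m and contact force between the fingers and short_box below 0.05 N), for 0.02 s.
At the end, for the whole second after the job is handed in: Stop arm across (over 1.48 rad); long box at rest on the rollers at it (middle at lane x 80 to 96 mm; touching is 90); short box at rest behind, against the long one (middle at lane x -21 to 0 mm; touching is -10); both upright, lengthwise between the guides (12 mm, 0.15 rad) (all of step 3 and y of short_box in the frame of lane between -0.012 and 0.012 m and z of short_box in the frame of lane between -0.006 and 0.006 m and angle between the x axis of short_box and the x axis of lane, either way round below 0.15 rad and angle between short_box's own z axis and vertical below 0.3 rad and x of short_box in the frame of lane between -0.021 and 0 m and linear speed of short_box below 0.02 m/s).
It fails at once if a box is rammed onto the feed (over 60 N) (contact force between any of long_box, short_box and feeder above 60 N).
It fails at once if a box is dropped: let go with its underside more than 20 mm above the rollers ((contact force between the fingers and long_box below 0.05 N and x of long_box in the frame of lane between -0.2 and 0.2 m and y of long_box in the frame of lane between -0.05 and 0.05 m and z of long_box in the frame of lane above 0.02 m) or (contact force between the fingers and short_box below 0.05 N and x of short_box in the frame of lane between -0.2 and 0.2 m and y of short_box in the frame of lane between -0.05 and 0.05 m and z of short_box in the frame of lane above 0.02 m)).
It fails at once if a branch or the hammer is displaced by more than 40 mm (distance of any of branch1, branch2, branch3, mallet from where it was at the start of the episode above 0.04 m).
It also fails if it takes over 72 s, if anything falls off the work surface, if the arm or the gripper's body presses on something with over 40 N, if the wrist force passes 120 N, or if a joint passes its speed limit or range.

ROBOT

A 7-joint arm with a two-finger parallel gripper is mounted at the origin on the work surface. World frame = base frame: x ahead of the robot, y to its left, z up, the work surface at z = 0. Lengths are in m, angles in rad, forces in N, time in s.
With the tool pointing down it reaches from about 0.425 to 0.925 m from the base axis. Payload 6.8 kg.
Tool frame: the origin (TCP) lies between the finger pads; the fingertips stand 8 mm ahead of it and the grasp point (between the pads) lies 11 mm behind it (env.nose_length is the distance from the TCP to the fingertips, in m); x points along the fingers, y is the direction in which the jaws open and shut, and the axes are right-handed (so a half turn about x gives the same grasp; the last joint's range is limited). The gripper opens to 88 mm and grips with 3 to 60 N. Pads are 20 mm wide; open, the fingers measure 115 mm over their backs; the gripper's body (75 mm by 178 mm) begins 61 mm behind the grasp point.
Start: joints at [-1.444, 0.477, 0.022, 1.555, -0.011, 1.109, -0.083], TCP at [0.157, 0.656, 0.231] pointing down, gripper open.
Joint ranges: [-2.96, 2.96], [-0.34, 2.1], [-1.41, 1.46], [0.24, 2.44], [-1.37, 4.51], [0.17, 1.92], [-2.96, 2.96]. Speed limits (rad/s): [2.39, 2.39, 3.14, 3.14, 3.14, 3.14, 3.14].

INTERFACE

Orientations are given as a unit quaternion [w, x, y, z].
In Python, from rig import env, imaging, workorder gives the robot as it stands.
- The arm moves only by the shell command python3 -m pendant 'ROWS' [FORCE]. ROWS is JSON, a list of rows, each a list of 3 entries, a list of its own where there are three numbers: the opening, from -1 (shut) to 1 (fully open), so that 0 is half open, then the shift along the tool's x, y, z in units of 50 mm (1.0 is 50 mm), then the turn about the tool's x in units of 5 degrees (1.0 is 5 degrees). In form: [[fingers, [dx, dy, dz], twist], ...]. A call has 1 to 10 rows; each row shifts and turns the commanded pose from where the row before left it, along the tool's axes as they then stand; what a row does not reach is not made up. A row lasts 1/8 s, in which the tool goes at most 62.5 mm and 10.7 degrees, less where a joint would pass 70% of its speed; a pose out of reach is approached as far as the arm can. A call is refused whole if a number of a shift passes 1 or a number of a turn 1, either way. A call with a gripper value outside its range is refused whole. The fingers move at their own pace and stop on an object; FORCE is the grip in N (left out, the last holds). Time passes only in rows, so rows that do not move let the fingers close. It gives the time, the measured TCP pose, the force and the opening at its end, in the units of the state.
- env.state(): the state, without advancing time (a new reading comes with each control period).
- imaging.read_camera(name): name is "scene" or "top" or "wrist"; returns a dict with "frame" (384x512x3 uint8, red, green, blue), "intrinsics" (3x3 intrinsics, pixels), "distortion" ([k1, k2, p1, p2, k3] as OpenCV has them; the pictures are not rectified), "R" (3x3) and "t" (3): a world point X has camera coordinates R X + t. Camera axes: x right, y down, z forward; pixel columns grow to the right and rows downward; lengths in m; the calibration is good to about 2 mm. A picture is of the moment at which its call begins. There is no depth.
- workorder.finish_job(): hands the job in, once; it reports no verdict.
The state is a dict: "time_s": time; "qpos": joint angles; "qd": joint speeds; "joint_torque": joint torques, N m; "tcp_pos": TCP position; "orientation": TCP orientation; "ft_force": force on the tool from outside, world axes, zero at the start; "ft_torque": the same for the moment, N m; "grip_width": finger opening in m.
Only numpy, scipy, OpenCV 4.12 (cv2) and the standard library are available. Lean on these libraries where they do the work, as an engineer would, in place of code of your own. Each camera call takes 0.05 s, during which the arm holds its last target. There are 200 camera calls.

## Working session

There is one attempt and no reset: what is moved stays moved. The work goes in short steps, Python scripts to look and compute and a shell command to move; the robot and the scene stay as the last step left them, time stands still between calls to the robot, and variables do not carry over. Pictures are saved under pics/ and viewed, about 8 in all and at most 12, crops included, and the job is handed in when it is done.

```bash
mkdir -p pics; cat > h.py <<'E'
from rig import env, imaging, workorder
import cv2, numpy as np
from scipy.spatial.transform import Rotation as Ro
def R():
    q=env.state()["orientation"]; return Ro.from_quat([q[1],q[2],q[3],q[0]]).as_matrix()
def snap(n,f,crop=None,s=1):
    c=imaging.read_camera(n); im=c["frame"][...,::-1]
    np.savez("pics/"+f+".npz",**{k:np.array(c[k]) for k in("intrinsics","distortion","R","t","frame")})
    if crop: x0,y0,x1,y1=crop; im=im[y0:y1,x0:x1]
    cv2.imwrite("pics/"+f+".png",cv2.resize(im,None,fx=s,fy=s,interpolation=cv2.INTER_CUBIC)); return c
def load(f): return dict(np.load("pics/"+f+".npz"))
def world(c,px,z):
    px=np.array(px,float).reshape(-1,1,2)
    n=cv2.undistortPoints(px,c["intrinsics"],c["distortion"]).reshape(-1,2)
    d=np.c_[n,np.ones(len(n))]@c["R"]; o=-c["R"].T@c["t"]
    return o+d*((z-o[2])/d[:,2])[:,None]
def proj(c,X):
    return cv2.projectPoints(np.array(X,float).reshape(-1,3),cv2.Rodrigues(c["R"])[0],c["t"],c["intrinsics"],c["distortion"])[0].reshape(-1,2)
E
python3 - <<'E'
from h import *
for n in("scene","top"): 
    c=snap(n,n+"0",s=1.5); print(n,c["intrinsics"][0,0],-c["R"].T@c["t"])
print(R().round(3),env.state())
E
```

```text
scene 348.6379222077377 [1.22241304 0.51216363 0.76970218]
top 441.03054009584 [ 0.15983366 -0.06251961  1.41629797]
[[-0.     0.233  0.973]
 [-0.002  0.973 -0.233]
 [-1.    -0.002  0.   ]] {'time_s': 0.1, 'qpos': array([-1.44410517,  0.47775727,  0.02233976,  1.5563538 , -0.01151815,
        1.10931292, -0.08308265]), 'qd': array([ 2.10498583e-05, -1.83830348e-03,  2.20668870e-03, -1.88684977e-03,
       -4.05871881e-04,  2.31159030e-05, -9.19182693e-04]), 'joint_torque': array([ 4.26731553e-03, -5.84090424e+01,  1.54006630e+00, -2.73314023e+01,
       -5.42341336e-02,  1.30908267e-02,  6.68123766e-05]), 'tcp_pos': array([0.15691007, 0.65594982, 0.22975166]), 'orientation': array([ 0.70220835,  0.08220808,  0.70227338, -0.08341084]), 'ft_force': array([ 0.36622562,  0.26265192, -0.066931  ]), 'ft_torque': array([ 0.03257002, -0.00302262,  0.00110149]), 'grip_width': 0.08786090185211307}
```

View pics/scene0.png

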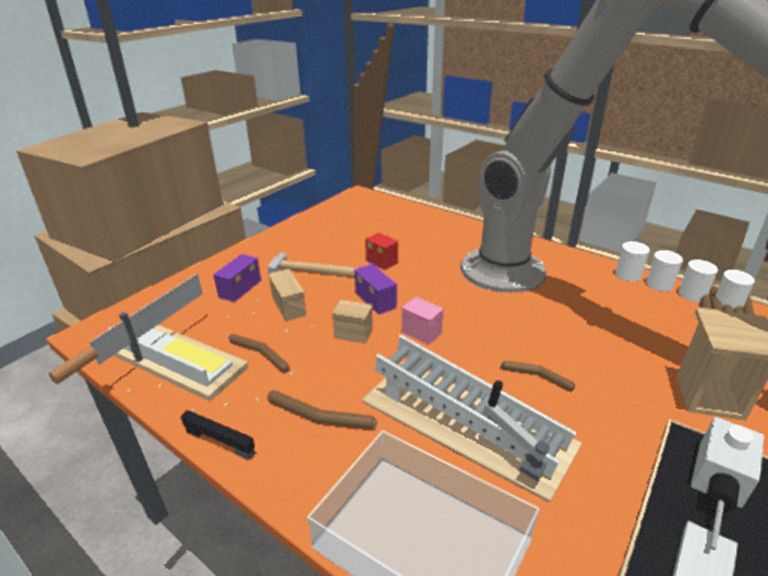

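View pics/top0.png

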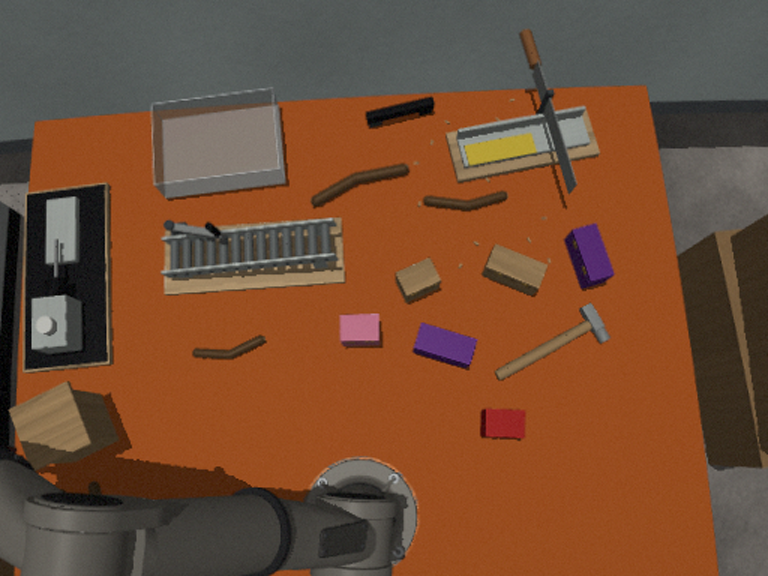

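Scene: the feed lies across the view with its low end to the left in the top picture (world +y). Stop arm is parked, with its pivot at about (170,227) and pin at (213,231) in the 1.5x top picture.

Candidates:
- Long box: pine (515,268), against purple (589,255) and purple (445,345).
- Short box: pine (418,280), against pink (360,330) and red (503,422).

I choose the two pine boxes and check them in a close crop.

```bash
python3 - <<'E'
import cv2,numpy as np
im=np.load("pics/top0.npz")["frame"][...,::-1]
a=cv2.resize(im[140:200,100:240],None,fx=5.5,fy=5,interpolation=cv2.INTER_CUBIC)
b=cv2.resize(im[155:205,255:375],(770,290),interpolation=cv2.INTER_CUBIC)
a=cv2.resize(im[140:200,100:240],(770,300),interpolation=cv2.INTER_CUBIC)
for m,x0,y0,sx,sy in((a,100,140,5.5,5),(b,255,155,770/120,5.8)):
    for x in range(x0-x0%10+10,x0+140,10): cv2.putText(m,str(x),(int((x-x0)*sx),8),0,.3,(255,255,255)); cv2.line(m,(int((x-x0)*sx),10),(int((x-x0)*sx),16),(255,255,255))
    for y in range(y0-y0%10+10,y0+60,10): cv2.putText(m,str(y),(0,int((y-y0)*sy)),0,.3,(255,255,255)); cv2.line(m,(20,int((y-y0)*sy)),(27,int((y-y0)*sy)),(255,255,255))
cv2.imwrite("pics/crop1.png",np.vstack([a,b]))
E
```

```text
(no output)
```

View pics/crop1.png

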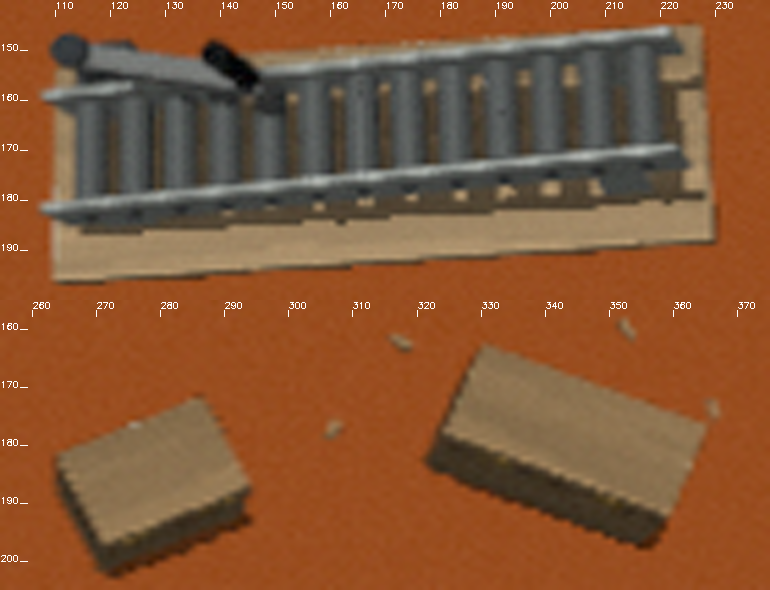

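```bash
cat > m.py <<'E'
from h import *
from scipy.optimize import least_squares
c=load("top0")
A=lambda u,v:(100+u/5.5,140+v/5); B=lambda u,v:(255+u/6.417,155+(v-300)/5.8)
def lane2w(P,p):
    Rl=Ro.from_euler("z",p[2]).as_matrix()@Ro.from_euler("y",.12).as_matrix()
    return np.array([p[0],p[1],.072])+np.atleast_2d(P)@Rl.T
def base2w(P,p): return np.array([p[0],p[1],0])+np.atleast_2d(P)@Ro.from_euler("z",p[2]).as_matrix().T
def arm(th,r,z): # lane coords of arm point at angle th from parked
    return [.158-r*np.cos(th),-.055+r*np.sin(th),z]
if __name__=="__main__":
    bp=[[-.2,-.075,.01],[-.2,.075,.01],[.2,.075,.01]]; bx=[A(702,27),A(714,240),A(53,281)]
    lp=[[-.19,-.038,.014],[.19,-.038,.014],[-.19,.038,.014],[.19,.038,.014]]; lx=[A(670,32),A(43,96),A(678,149),A(43,208)]
    f=lambda p:(np.vstack([proj(c,base2w(bp,p)),proj(c,lane2w(lp,p))])-np.array(bx+lx)).ravel()
    s=least_squares(f,[.5,.2,1.57]); p=s.x; print("feeder",p,f(p).reshape(-1,2).round(1))
    np.save("feeder.npy",p)
    for n,P in dict(load=[-.125,0,0],stop=[.15,0,0],pin0=arm(0,.112,.095),pinEnd=arm(1.57,.112,.095),pivot=arm(0,0,.04)).items(): print(n,lane2w(P,p).round(4))
    print("pin px", proj(c,lane2w(arm(0,.112,.095),p)), A(213,46))
    for th in(0,.1,.2,.3):print(th,proj(c,lane2w(arm(th,.112,.095),p)).round(1))
    for n,q in dict(long=[(484,345),(706,428),(664,516),(440,432)],short=[(57,460),(203,398),(250,486),(105,545)]).items():
        w=world(c,[B(*t) for t in q],.075); m=w.mean(0); e=(w[1]-w[0]+w[2]-w[3])/2; g=(w[3]-w[0]+w[2]-w[1])/2
        print(n,m.round(4),np.linalg.norm(e).round(4),np.linalg.norm(g).round(4),"yaw long axis",np.degrees(np.arctan2(e[1],e[0])).round(1),"yaw across",np.degrees(np.arctan2(g[1],g[0])).round(1))
E
python3 m.py
```

```text
feeder [0.566669   0.2073029  1.57797354] [[ 0.1 -0.4]
 [ 0.3  0.4]
 [-0.   0.3]
 [ 0.3 -0.1]
 [-0.3 -0.3]
 [ 0.1 -0. ]
 [-0.5 -0. ]]
load [[0.5676 0.0832 0.087 ]]
stop [[0.5656 0.3562 0.054 ]]
pin0 [[0.6213 0.2647 0.1608]]
pinEnd [[0.5085 0.375  0.1474]]
pivot [[0.6205 0.3693 0.0928]]
pin px [[140.21162552 141.0275386 ]] (138.72727272727272, 149.2)
0 [[140.2 141. ]]
0.1 [[140.  144.5]]
0.2 [[139.5 148.1]]
0.3 [[138.7 151.6]]
long [ 0.4916 -0.3577  0.075 ] 0.1184 0.0546 yaw long axis -116.8 yaw across 150.9
short [ 0.4806 -0.1496  0.075 ] 0.0789 0.0531 yaw long axis -68.3 yaw across -158.2
```

```bash
cat >> h.py <<'E'
def to(X,yaw):
    "units needed: first twist units, then shift in tool axes AFTER twist"
    r=R(); y0=np.degrees(np.arctan2(r[1,1],r[0,1])); d=(y0-yaw+180)%360-180
    s=env.state(); a=np.radians(yaw); Rn=np.array([[0,np.cos(a),np.sin(a)],[0,np.sin(a),-np.cos(a)],[-1,0,0]])
    print("yaw",y0.round(1),"twist units",round(d/5,2),"shift units (after twist)",((np.array(X)-s["tcp_pos"])@Rn/.05).round(2))
E
python3 - <<'E'
from m import *
p=np.load("feeder.npy"); cs=load("scene0")
for th in(0.1,.2,.25,.3): print(th,proj(cs,lane2w(arm(th,.112,.095),p)).round(1),"vs",(497/1.5,386/1.5), proj(c,lane2w(arm(th,.112,.095),p)).round(1))
tg=lambda th:lane2w(arm(th,.112,.068),p)[0]
for th in(.24,.5,.75,1,1.25,1.4,1.57,1.62): print(th,tg(th).round(4))
to(tg(.24),90.4)
d=np.diff([tg(t) for t in (.24,.4,.55,.7,.85,1,1.15,1.3,1.45,1.57,1.61)],axis=0)/.05
a=np.radians(90.4);Rn=np.array([[0,np.cos(a),np.sin(a)],[0,np.sin(a),-np.cos(a)],[-1,0,0]]); print((d@Rn).round(2))
# box check in scene
for m,y,L in(((.4916,-.3577),-118,.12),((.4806,-.1496),-68.2,.08)):
    P=np.array([[a*L/2,b*.028,.075] for a in(-1,1) for b in(-1,1)])@Ro.from_euler("z",y,degrees=True).as_matrix().T+[*m,0]
    print((proj(cs,P)*1.5).round())
E
```

```text
0.1 [[327.6 257.3]] vs (331.3333333333333, 257.3333333333333) [[140.  144.5]]
0.2 [[330.2 255.2]] vs (331.3333333333333, 257.3333333333333) [[139.5 148.1]]
0.25 [[331.6 254.2]] vs (331.3333333333333, 257.3333333333333) [[139.1 149.9]]
0.3 [[333.1 253.3]] vs (331.3333333333333, 257.3333333333333) [[138.7 151.6]]
0.24 [0.5946 0.2645 0.1336]
0.5 [0.5675 0.2747 0.1324]
0.75 [0.5447 0.2908 0.1304]
1 [0.5267 0.3119 0.1278]
1.25 [0.5145 0.3369 0.1248]
1.4 [0.5103 0.353  0.1229]
1.57 [0.5085 0.3718 0.1206]
1.62 [0.5086 0.3774 0.1199]
yaw 76.5 twist units -2.77 shift units (after twist) [ 1.92 -7.89  8.7 ]
[[ 0.01  0.11 -0.34]
 [ 0.02  0.15 -0.3 ]
 [ 0.02  0.19 -0.27]
 [ 0.03  0.23 -0.24]
 [ 0.03  0.27 -0.2 ]
 [ 0.04  0.29 -0.16]
 [ 0.04  0.31 -0.11]
 [ 0.04  0.33 -0.07]
 [ 0.03  0.27 -0.02]
 [ 0.01  0.09  0.  ]]
[[304. 290.]
 [282. 296.]
 [290. 268.]
 [269. 272.]]
[[372. 303.]
 [365. 317.]
 [340. 298.]
 [332. 312.]]
```

```bash
python3 -m pendant '[[1,[0,0,0],-1],[1,[0,0,0],-1],[1,[0,0,0],-0.77],[1,[0,-0.6,0.67],0],[1,[0,-0.6,0.67],0],[1,[0,-0.6,0.67],0],[1,[0,-0.6,0.67],0],[1,[0,-0.6,0.67],0],[1,[0,-0.6,0.67],0],[1,[0,-0.6,0.67],0]]' 15
python3 -m pendant '[[1,[0,-0.6,0.67],0],[1,[0,-0.6,0.67],0],[1,[0,-0.6,0.67],0],[1,[0,-0.6,0.67],0],[1,[0,-0.6,0.67],0],[1,[0,-0.6,0.67],0],[1,[0,0,0],0],[1,[0,0,0],0]]'
python3 -c "
from h import *
to([.5946,.2645,.1336],90.4)"
```

```text
time_s: 1.35
tcp_pos: [0.3938, 0.4468, 0.2303]
orientation: [0.707, -0.003, 0.707, 0.002]
ft_force: [0.2, 1.3, -0.1]
grip_width: 0.0879
time_s: 2.35
tcp_pos: [0.5945, 0.2701, 0.2301]
orientation: [0.707, -0.002, 0.708, 0.003]
ft_force: [-0.2, 1.2, -0.1]
grip_width: 0.0882
yaw 90.4 twist units 0.0 shift units (after twist) [ 1.93 -0.11  0.  ]
```

Aligned above the pin; I check with a wrist picture while descending.

```bash
python3 -m pendant '[[1,[0.5,-0.11,0],0],[1,[0.3,0,0],0],[1,[0,0,0],0]]'
python3 -c "
from h import *
snap('wrist','w1',s=1.2)"
```

```text
time_s: 2.72
tcp_pos: [0.5937, 0.2649, 0.1893]
orientation: [0.706, -0.003, 0.708, 0.003]
ft_force: [0.5, -0.1, 0.4]
grip_width: 0.088
```

View pics/w1.png

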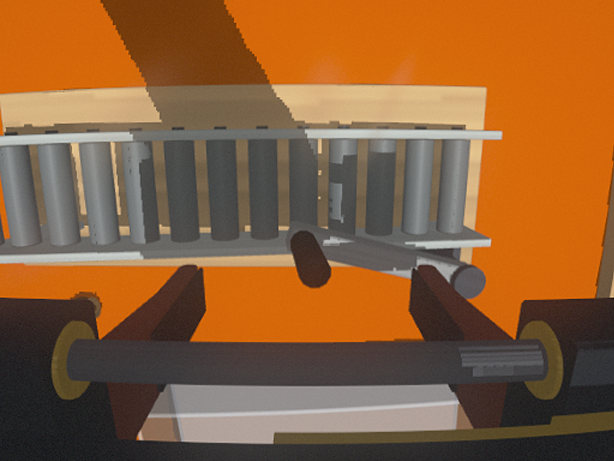

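The pin's top at (313,272) sits midway between the fingertips (190,270) and (425,270). I descend and grip.

```bash
python3 -m pendant '[[1,[0.5,0,0],0],[1,[0.5,0,0],0],[1,[0.1,0,0],0],[-1,[0,0,0],0],[-1,[0,0,0],0],[-1,[0,0,0],0],[-1,[0,0,0],0],[-1,[0,0,0],0]]' 15
```

```text
time_s: 3.78
tcp_pos: [0.5953, 0.264, 0.1358]
orientation: [0.707, -0.002, 0.707, 0.002]
ft_force: [-0.8, 1.0, 0.1]
grip_width: 0.0413
```

```bash
python3 -m pendant '[[-1,[0,0,0],0],[-1,[0,0,0],0],[-1,[0,0,0],0],[-1,[0,0,0],0],[-1,[0,0,0],0]]' 15
```

```text
time_s: 4.4
tcp_pos: [0.5954, 0.2666, 0.1357]
orientation: [0.707, -0.002, 0.707, 0.004]
ft_force: [1.3, 6.0, -2.0]
grip_width: 0.0184
```

```bash
python3 -m pendant '[[-1,[0.01,0.11,-0.34],0],[-1,[0.02,0.15,-0.3],0],[-1,[0.02,0.19,-0.27],0],[-1,[0.03,0.23,-0.24],0],[-1,[0.03,0.27,-0.2],0],[-1,[0.04,0.29,-0.16],0],[-1,[0.04,0.31,-0.11],0],[-1,[0.04,0.33,-0.07],0]]'
python3 -m pendant '[[-1,[0.03,0.2,-0.02],0],[-1,[0,0.07,0],0],[-1,[0,0,0],0],[-1,[0,0,0],0]]'
```

```text
time_s: 5.4
tcp_pos: [0.5092, 0.358, 0.1241]
orientation: [0.707, -0.003, 0.708, 0.002]
ft_force: [-1.3, -2.2, 3.7]
grip_width: 0.0183
time_s: 5.9
tcp_pos: [0.5081, 0.3709, 0.1224]
orientation: [0.706, -0.003, 0.708, 0.002]
ft_force: [-5.0, 0.8, 4.1]
grip_width: 0.0183
```

```bash
python3 -m pendant '[[-1,[0,0.1,0],0],[-1,[0,0.05,0],0],[-1,[0,0,0],0]]'
```

```text
time_s: 6.28
tcp_pos: [0.5083, 0.3731, 0.122]
orientation: [0.706, -0.004, 0.709, -0.001]
ft_force: [-8.1, -10.7, 10.2]
grip_width: 0.0184
```

The force has built up to about -11 N in y with little further travel, so the arm is at its limit. I release and rise.

```bash
python3 -m pendant '[[-0.2,[0,0,0],0],[-0.2,[0,0,0],0],[-0.2,[0,0,0],0],[-0.2,[-0.4,0,0],0],[1,[-0.9,0,0],0],[1,[-0.9,0,0],0],[1,[0,0,0],0]]'
python3 - <<'E'
from m import *
c1=snap("top","top1",(100,130,250,205),5)
p=np.load("feeder.npy")
for th in(1.4,1.48,1.57): print(th,[((q-[100,130])*5).round() for q in proj(c1,lane2w([arm(th,.112,.095),arm(th,.12,.04)],p))])
to([.4916,-.3577,.2],-28)
E
```

```text
time_s: 7.15
tcp_pos: [0.5113, 0.3803, 0.2385]
orientation: [0.71, -0.0, 0.705, 0.005]
ft_force: [-0.1, -0.1, 0.5]
grip_width: 0.0615
1.4 [array([ 56., 246.]), array([ 96., 279.])]
1.48 [array([ 42., 250.]), array([ 82., 283.])]
1.57 [array([ 26., 252.]), array([ 65., 285.])]
yaw 90.4 twist units 23.68 shift units (after twist) [ 0.72  6.59 13.19]
```

View pics/top1.png

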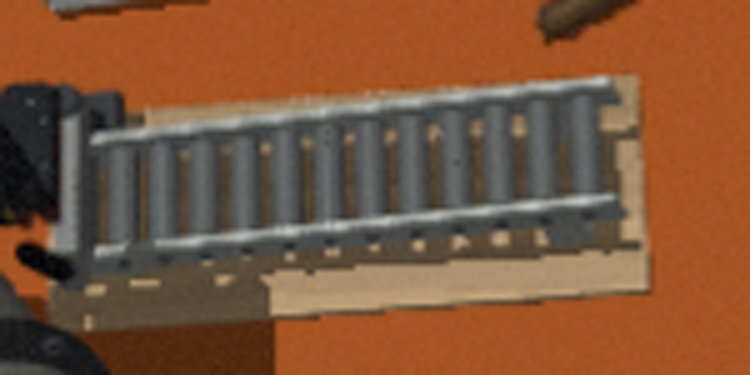

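The pin's top at (26,250) matches the 1.57 rad prediction (26,252), and the bar stands square across the lane. Now the long box.

```bash
python3 -m pendant '[[1,[0,-0.5,0],0],[1,[0,-0.98,-0.03],0],[1,[0,-0.98,-0.03],0],[1,[0,-0.98,-0.03],0],[1,[0,-0.98,-0.03],0],[1,[0,-0.98,-0.03],0],[1,[0,-0.98,-0.03],0],[1,[0,-0.98,-0.03],0],[1,[0,-0.98,-0.03],0],[1,[0,-0.98,-0.03],0]]'
python3 -m pendant '[[1,[0,-0.98,-0.03],0],[1,[0,-0.98,-0.03],0],[1,[0,-0.98,-0.03],0],[1,[0,-0.98,-0.03],0],[1,[0,-0.98,-0.03],0],[1,[0,-0.5,0],0],[1,[0,0,0],1],[1,[0,0,0],1],[1,[0,0,0],1],[1,[0,0,0],1]]'
python3 -m pendant '[[1,[0,0,0],1],[1,[0,0,0],1],[1,[0,0,0],1],[1,[0,0,0],1],[1,[0,0,0],1],[1,[0,0,0],1],[1,[0,0,0],1],[1,[0,0,0],1],[1,[0,0,0],1],[1,[0,0,0],1]]'
python3 -m pendant '[[1,[0,0,0],1],[1,[0,0,0],1],[1,[0,0,0],1],[1,[0,0,0],1],[1,[0,0,0],1],[1,[0,0,0],1],[1,[0,0,0],1],[1,[0,0,0],1],[1,[0,0,0],1],[1,[0,0,0],0.7]]'
python3 -m pendant '[[1,[0,0,0],0],[1,[0,0,0],0]]'
python3 - <<'E'
from h import *
to([.4916,-.3577,.045],-28); snap("wrist","w2",s=1.2)
E
```

```text
time_s: 8.45
tcp_pos: [0.4963, -0.0907, 0.2315]
orientation: [0.706, -0.002, 0.708, 0.002]
ft_force: [0.7, -0.1, 0.4]
grip_width: 0.0878
time_s: 9.7
tcp_pos: [0.4903, -0.3583, 0.2313]
orientation: [0.695, 0.122, 0.698, -0.122]
ft_force: [0.4, -0.1, 0.4]
grip_width: 0.0879
time_s: 10.95
tcp_pos: [0.4904, -0.3582, 0.2314]
orientation: [0.579, 0.405, 0.581, -0.405]
ft_force: [-0.8, -0.8, -0.0]
grip_width: 0.0878
time_s: 12.2
tcp_pos: [0.4905, -0.3582, 0.2315]
orientation: [-0.361, -0.607, -0.363, 0.608]
ft_force: [0.4, -0.1, -0.9]
grip_width: 0.088
time_s: 12.45
tcp_pos: [0.4919, -0.358, 0.2321]
orientation: [-0.363, -0.606, -0.364, 0.607]
ft_force: [0.1, 1.2, -0.0]
grip_width: 0.0878
yaw -28.1 twist units -0.02 shift units (after twist) [ 3.74 -0.01 -0.  ]
```

View pics/w2.png

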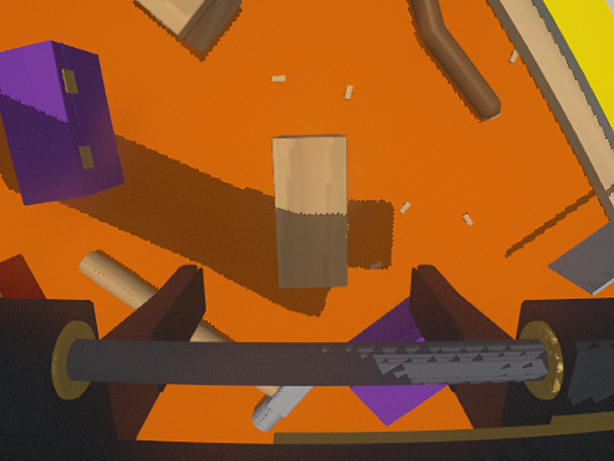

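The box is square to the jaws, spanning (272,136) to (347,288). A purple box's corners are near the right finger at (355,350), (415,300) and (390,425). I check positions and clearance.

```bash
python3 - <<'E'
from h import *
c=load("w2"); r=R(); s=env.state()["tcp_pos"]
w=world(c,np.array([(272,136),(347,136),(347,287),(277,289)])/1.2,.075); print(w.round(4),w.mean(0))
t=load("top0")
pb=world(t,np.array([(568,237),(595,226),(611,270),(582,278)])/1.5,.075) # purple top
print("purple rel in tool yz",((pb-s)@r)[:,1:].round(3)); print("long rel",((w-s)@r)[:,1:].round(3))
hm=world(t,np.array([(583,308),(595,305),(607,338),(597,343)])/1.5,.02); print("mallet head",((hm-s)@r)[:,1:].round(3))
E
```

```text
[[ 0.4967 -0.2927  0.075 ]
 [ 0.5458 -0.3189  0.075 ]
 [ 0.4919 -0.426   0.075 ]
 [ 0.4409 -0.4008  0.075 ]] [ 0.49384496 -0.35961592  0.075     ]
purple rel in tool yz [[0.106 0.077]
 [0.154 0.122]
 [0.077 0.188]
 [0.034 0.137]]
long rel [[-0.027 -0.06 ]
 [ 0.029 -0.06 ]
 [ 0.032  0.06 ]
 [-0.025  0.062]]
mallet head [[-0.009  0.173]
 [ 0.009  0.195]
 [-0.048  0.245]
 [-0.068  0.228]]
```

```bash
python3 -m pendant '[[1,[0.7,0.03,0],0],[1,[0.9,0,0],0],[1,[0.9,0,0],0],[1,[0.7,0,0],0],[1,[0.4,0,0],0],[1,[0.14,0,0],0],[1,[0,0,0],0],[-0.4,[0,0,0],0],[-0.4,[0,0,0],0],[-0.4,[0,0,0],0]]' 25
python3 -m pendant '[[-0.4,[0,0,0],0],[-0.4,[0,0,0],0],[-0.4,[0,0,0],0],[-0.4,[-0.3,0,0],0],[-0.4,[-0.8,0,0],0],[-0.4,[-0.9,0,0],0],[-0.4,[-0.9,0,0],0],[-0.4,[-0.8,0,0],0],[-0.4,[-0.3,0,0],0],[-0.4,[0,0,0],0]]'
python3 -c "
from h import *
to([.5676,.0832,.24],.4)"
```

```text
time_s: 13.75
tcp_pos: [0.4947, -0.3585, 0.0462]
orientation: [0.364, 0.607, 0.363, -0.606]
ft_force: [0.0, -0.4, 0.2]
grip_width: 0.0616
time_s: 15.0
tcp_pos: [0.4942, -0.3582, 0.2456]
orientation: [0.364, 0.607, 0.364, -0.606]
ft_force: [1.0, 0.4, -4.9]
grip_width: 0.0563
yaw -28.1 twist units -5.7 shift units (after twist) [ 0.11  1.53 -8.82]
```

```bash
python3 -m pendant '[[-0.4,[0,0,0],-1],[-0.4,[0,0,0],-1],[-0.4,[0,0,0],-1],[-0.4,[0,0,0],-1],[-0.4,[0,0,0],-1],[-0.4,[0,0,0],-0.7],[-0.4,[0,0.08,-0.4],0],[-0.4,[0,0.15,-0.8],0],[-0.4,[0,0.15,-0.8],0],[-0.4,[0,0.15,-0.8],0]]'
python3 -m pendant '[[-0.4,[0,0.15,-0.8],0],[-0.4,[0,0.15,-0.8],0],[-0.4,[0,0.15,-0.8],0],[-0.4,[0,0.15,-0.8],0],[-0.4,[0,0.15,-0.8],0],[-0.4,[0,0.15,-0.8],0],[-0.4,[0,0.15,-0.8],0],[-0.4,[0,0.1,-0.4],0],[-0.4,[0,0,0],0],[-0.4,[0,0,0],0]]'
python3 - <<'E'
from h import *
to([.5676,.0832,.155],.4); snap("scene","s2",(220,150,420,350),3)
E
```

```text
time_s: 16.25
tcp_pos: [0.5188, -0.2162, 0.2434]
orientation: [0.501, 0.498, 0.503, -0.499]
ft_force: [0.4, 0.8, -3.4]
grip_width: 0.0561
time_s: 17.5
tcp_pos: [0.5749, 0.0798, 0.2452]
orientation: [0.501, 0.498, 0.501, -0.499]
ft_force: [-0.2, -0.9, -4.4]
grip_width: 0.0562
yaw 0.2 twist units -0.03 shift units (after twist) [ 1.8  -0.14 -0.07]
```

View pics/s2.png

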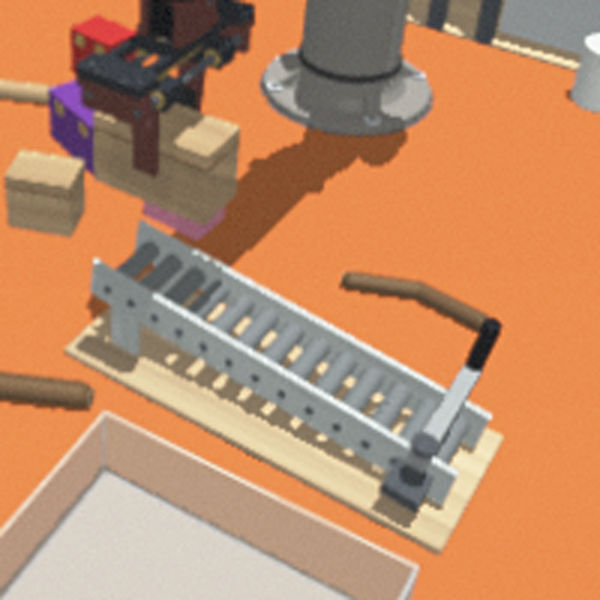

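The long box is held upright above the top end, finger near its middle at (145,150). The stop arm is across, with the pin at (485,345). I lower it.

```bash
python3 -m pendant '[[-0.4,[0,-0.14,-0.07],-0.03],[-0.4,[0.5,0,0],0],[-0.4,[0.6,0,0],0],[-0.4,[0.4,0,0],0],[-0.4,[0.3,0,0],0],[-0.4,[0.1,0,0],0],[-0.4,[0.04,0,0],0],[-0.4,[0,0,0],0]]'
python3 -c "
from h import *
to([.5676,.0832,.138],.4)"
```

```text
time_s: 18.55
tcp_pos: [0.5687, 0.0856, 0.1492]
orientation: [0.503, 0.498, 0.502, -0.497]
ft_force: [1.0, 0.5, -3.7]
grip_width: 0.0562
yaw 0.5 twist units 0.03 shift units (after twist) [ 0.22 -0.02  0.05]
```

```bash
python3 -m pendant '[[-0.4,[0.08,0,0.03],0],[-0.4,[0.06,0,0],0],[-0.4,[0.05,0,0],0],[-0.4,[0,0,0],0]]'
```

```text
time_s: 19.05
tcp_pos: [0.5682, 0.0841, 0.1389]
orientation: [0.502, 0.497, 0.502, -0.498]
ft_force: [-0.5, 0.5, -3.9]
grip_width: 0.0561
```

```bash
python3 -m pendant '[[-0.4,[0.04,0,0],0],[-0.4,[0.04,0,0],0],[-0.4,[0,0,0],0]]' 12
```

```text
time_s: 19.42
tcp_pos: [0.5693, 0.0842, 0.1356]
orientation: [0.503, 0.498, 0.502, -0.497]
ft_force: [3.3, 0.2, -0.5]
grip_width: 0.0559
```

```bash
python3 -m pendant '[[-0.4,[0.04,0,0],0],[-0.4,[0,0,0],0]]' 12; python3 -m pendant '[[1,[0,0,0],0],[1,[0,0,0],0],[1,[0,0,0],0],[1,[0,0,0],0],[1,[0,0,0],0],[1,[0,0,0],0],[1,[0,0,0],0],[1,[-0.5,0,0],0],[1,[-0.8,0,0],0],[1,[-0.8,0,0],0]]'
python3 - <<'E'
from h import *
snap("scene","s3",(220,150,420,350),3); to([.4806,-.1496,.23],21.8)
E
```

```text
time_s: 19.68
tcp_pos: [0.5692, 0.0843, 0.1334]
orientation: [0.503, 0.498, 0.502, -0.497]
ft_force: [4.1, 0.8, -0.2]
grip_width: 0.0557
time_s: 20.92
tcp_pos: [0.5681, 0.084, 0.2391]
orientation: [0.502, 0.497, 0.502, -0.498]
ft_force: [0.3, 0.6, -0.2]
grip_width: 0.0878
yaw 0.5 twist units -4.26 shift units (after twist) [ 0.29 -3.41  3.66]
```

View pics/s3.png

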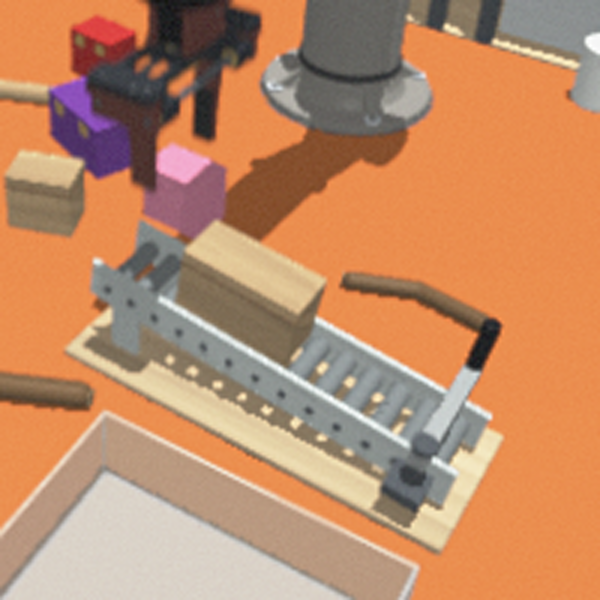

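The long box is upright between the guides, its top spanning (180,260) to (325,285), and rolling down. On to the short box.

```bash
python3 -m pendant '[[1,[0,0,0],-1],[1,[0,0,0],-1],[1,[0,0,0],-1],[1,[0,0,0],-1],[1,[0,0,0],-0.26],[1,[0,-0.5,0.53],0],[1,[0,-0.72,0.78],0],[1,[0,-0.72,0.78],0],[1,[0,-0.72,0.78],0],[1,[0,-0.72,0.78],0]]'
python3 -m pendant '[[1,[0,0,0],0],[1,[0,0,0],0]]'
python3 - <<'E'
from h import *
to([.4806,-.1496,.045],21.8); snap("wrist","w4",s=1.2)
snap("scene","s4",(220,150,420,350),2.5)
a=cv2.imread("pics/w4.png");b=cv2.imread("pics/s4.png")
cv2.imwrite("pics/both4.png",np.hstack([cv2.resize(a,(460,345)),cv2.resize(b,(340,340))[:,:] if 0 else cv2.resize(b,(340,345))]))
E
```

```text
time_s: 22.22
tcp_pos: [0.4786, -0.1497, 0.2383]
orientation: [0.586, 0.397, 0.585, -0.396]
ft_force: [1.5, 0.9, -0.5]
grip_width: 0.0877
time_s: 22.48
tcp_pos: [0.4796, -0.1477, 0.2381]
orientation: [0.586, 0.397, 0.586, -0.396]
ft_force: [0.1, 0.3, 0.0]
grip_width: 0.0877
yaw 21.8 twist units 0.0 shift units (after twist) [3.86 0.   0.04]
```

View pics/both4.png

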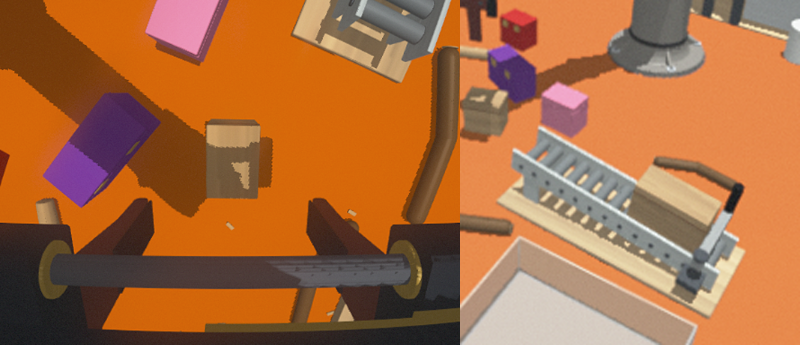

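Left: the short box is square at (206,123) to (259,198), with the purple box at (45–158, 93–207). Right: the long box stands against the stop. I check clearance.

```bash
python3 - <<'E'
from h import *
c=load("w4"); r=R(); s=env.state()["tcp_pos"]; k=512/460
f=lambda q:((world(c,np.array(q)*k,.075)-s)@r)[:,1:].round(3)
print(f([(206,124),(259,124),(259,198),(206,198)]),f([(45,176),(110,93),(158,122),(85,206)]))
E
```

```text
[[-0.025 -0.037]
 [ 0.03  -0.037]
 [ 0.031  0.043]
 [-0.026  0.043]] [[-0.205  0.018]
 [-0.122 -0.069]
 [-0.074 -0.039]
 [-0.163  0.053]]
```

```bash
python3 -m pendant '[[1,[0.7,0.05,0.06],0],[1,[0.9,0,0],0],[1,[0.9,0,0],0],[1,[0.8,0,0],0],[1,[0.4,0,0],0],[1,[0.14,0,0],0],[1,[0,0,0],0],[-0.4,[0,0,0],0],[-0.4,[0,0,0],0],[-0.4,[0,0,0],0]]' 25
python3 -m pendant '[[-0.4,[0,0,0],0],[-0.4,[0,0,0],0],[-0.4,[0,0,0],0],[-0.4,[-0.3,0,0],0],[-0.4,[-0.8,0,0],0],[-0.4,[-0.9,0,0],0],[-0.4,[-0.9,0,0],0],[-0.4,[-0.8,0,0],0],[-0.4,[-0.3,0,0],0],[-0.4,[0,0,0],0]]'
python3 -c "
from h import *
to([.5676,.0832,.24],.4)"
```

```text
time_s: 23.82
tcp_pos: [0.4831, -0.15, 0.0466]
orientation: [0.586, 0.396, 0.585, -0.396]
ft_force: [0.0, 0.6, 0.3]
grip_width: 0.0612
time_s: 25.08
tcp_pos: [0.4828, -0.1498, 0.2462]
orientation: [0.586, 0.396, 0.586, -0.396]
ft_force: [-0.3, 0.7, -3.3]
grip_width: 0.0559
yaw 21.9 twist units 4.29 shift units (after twist) [ 0.12  1.73 -4.65]
```

```bash
python3 -m pendant '[[-0.4,[0,0,0],1],[-0.4,[0,0,0],1],[-0.4,[0,0,0],1],[-0.4,[0,0,0],1],[-0.4,[0,0,0],0.29],[-0.4,[0,0.15,-0.4],0],[-0.4,[0,0.3,-0.8],0],[-0.4,[0,0.3,-0.8],0],[-0.4,[0,0.3,-0.8],0],[-0.4,[0,0.3,-0.8],0]]'
python3 -m pendant '[[-0.4,[0,0.3,-0.75],0],[-0.4,[0,0.08,-0.3],0],[-0.4,[0.2,0,0],0],[-0.4,[0,0,0],0],[-0.4,[0,0,0],0]]'
python3 -c "
from h import *
to([.5676,.0832,.150],.4)"
```

```text
time_s: 26.32
tcp_pos: [0.5488, 0.0318, 0.245]
orientation: [0.502, 0.497, 0.502, -0.499]
ft_force: [1.0, -0.5, -3.6]
grip_width: 0.0559
time_s: 26.95
tcp_pos: [0.5673, 0.0812, 0.2361]
orientation: [0.501, 0.499, 0.501, -0.499]
ft_force: [0.1, -1.0, -2.1]
grip_width: 0.0561
yaw 0.3 twist units -0.03 shift units (after twist) [ 1.72  0.01 -0.04]
```

```bash
python3 -m pendant '[[-0.4,[0.5,0,0],0],[-0.4,[0.6,0,0],0],[-0.4,[0.4,0,0],0],[-0.4,[0.2,0,0],0],[-0.4,[0.08,0,0],0],[-0.4,[0.06,0,0],0],[-0.4,[0.06,0,0],0],[-0.4,[0.03,0,0],0],[-0.4,[0,0,0],0]]'
python3 -m pendant '[[-0.4,[0.04,0,0],0],[-0.4,[0,0,0],0]]' 12
```

```text
time_s: 28.08
tcp_pos: [0.5677, 0.0831, 0.1397]
orientation: [0.502, 0.498, 0.502, -0.498]
ft_force: [0.3, 0.4, -4.1]
grip_width: 0.0561
time_s: 28.32
tcp_pos: [0.5679, 0.0834, 0.1379]
orientation: [0.502, 0.498, 0.502, -0.498]
ft_force: [-0.8, 1.2, 0.6]
grip_width: 0.0558
```

```bash
python3 -m pendant '[[-0.4,[0.04,0,0],0],[-0.4,[0,0,0],0]]' 12; python3 -m pendant '[[1,[0,0,0],0],[1,[0,0,0],0],[1,[0,0,0],0],[1,[0,0,0],0],[1,[0,0,0],0],[1,[0,0,0],0],[1,[0,0,0],0],[1,[-0.5,0,0],0],[1,[-0.8,0,0],0],[1,[-0.8,0,0],0]]'
python3 -m pendant '[[1,[-0.3,0,0],0],[1,[0,0,0],0],[1,[0,0,0],0],[1,[0,0,0],0],[1,[0,0,0],0],[1,[0,0,0],0],[1,[0,0,0],0],[1,[0,0,0],0],[1,[0,0,0],0],[1,[0,0,0],0]]'
python3 - <<'E'
from m import *
c=snap("scene","s5",(220,150,420,350),3); p=np.load("feeder.npy")
P=[[x,y,.075] for x in(.03,.15,-.05) for y in(-.028,.028)]
print(((proj(c,lane2w(P,p))-[220,150])*3).round())
E
```

```text
time_s: 28.58
tcp_pos: [0.5677, 0.0834, 0.136]
orientation: [0.502, 0.498, 0.502, -0.498]
ft_force: [-2.3, 0.8, 3.0]
grip_width: 0.0563
time_s: 29.82
tcp_pos: [0.5675, 0.0829, 0.2416]
orientation: [0.502, 0.498, 0.502, -0.499]
ft_force: [0.4, -0.5, -0.3]
grip_width: 0.0877
time_s: 31.08
tcp_pos: [0.5677, 0.083, 0.2557]
orientation: [0.502, 0.498, 0.502, -0.498]
ft_force: [0.1, -0.2, 0.3]
grip_width: 0.088
[[309. 318.]
 [339. 283.]
 [438. 390.]
 [464. 350.]
 [231. 274.]
 [262. 241.]]
```

View pics/s5.png

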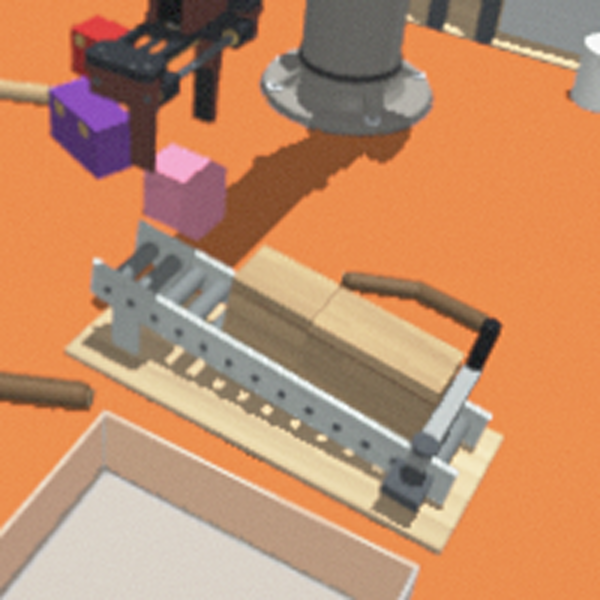

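The short box is against the long one: the seam (312,325) to (345,288) and rear corners (230,280) and (264,246) match the predictions within a few pixels (3x). I check that nothing moves, then hand in.

```bash
python3 -m pendant '[[1,[0,0,0],0],[1,[0,0,0],0],[1,[0,0,0],0],[1,[0,0,0],0]]' >/dev/null; python3 - <<'E'
from h import *
a=load("s5")["frame"][210:320,270:400].astype(int); b=snap("scene","s6")["frame"][210:320,270:400].astype(int)
d=abs(a-b).max(2); print("changed px",(d>40).sum(),"mean",d.mean().round(2)); 
if (d>40).sum()<30: print(workorder.finish_job())
E
```

```text
changed px 0 mean 2.69
the job is handed in; nothing more can be done
None
```

I swung the stop arm fully across, set the long pine box on the top end and let it roll to the stop. I then did the same with the short pine box, and handed the job in at about 32 s of the 72 s limit.

**Last checks:**
- **Stop arm:** the pin's position in the picture matched the fully closed angle (1.57 rad). Pushing further only built up force.
- **Boxes:** the seam between them and the short box's rear corners lay within 3 px (about 7 px in the 3x crop) of where touching boxes should appear. Both looked upright between the guides.
- **At rest:** two pictures about 0.5 s apart showed no changed pixels.
- **Forces:** the wrist readings I saw stayed under about 20 N. The vertical force changed by only about 7 N at most when setting a box down.
- **Branches and hammer:** I kept clear of them, and those in the last picture looked unmoved. I did not measure their positions at the end.

No check failed or disagreed beyond these small pixel offsets. The contact forces and let-go moments that are judged could not be measured directly.

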